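# Click the heat selector round to step six and store it

## Task

On the grey soldering station, push the pointer of the heat selector round clockwise with a fingertip, click by click, until it rests in the sixth of its seven positions (counted clockwise from the left-hand end), and do not go past it. Then press the round key all the way down with a fingertip to store the setting, and let it come up again. Push gently and do not pinch or lift anything, leave the square key alone, and do not disturb the things lying around.

Things in the scene. Friction and masses are not known exactly. Their poses are not given: they have to be found in the camera images.
- dial (a point): Centre of the heat selector's dial: on its turning axis, level with the station's top panel. Axes: x to the station's back (away from the robot at yaw 0), y to its left, z up. Seven raised white marks lie round it at 57 to 71 mm radius on a black disc, 30 degrees apart: position 1 towards +y (left), 4 towards +x (back), 7 towards -y (right). The dots outside the marks grow from 1 to 7.
- selector (a joint): Selector angle, rad, growing clockwise seen from above: 0 = position 1, then a click every 0.5236, so position 6 = 2.618, position 7 = 3.142; stops 0.06 beyond 1 and 7. Starts within positions 1 to 3. Between clicks a detent resists with up to 0.12 N m; pushed past half-way (0.26 rad) it snaps forward into the next position by itself and stays there.
- pointer (a point): Point in the selector's pointer, 44 mm from the axis, 18 mm above the panel; x outward along the pointer, z up. The selector is bare aluminium: a round hub of 22 mm diameter with one arm, 11 mm wide, reaching 54 mm from the axis, 5 to 31 mm above the panel, a black line on top. Push it sideways on its long flank, with the fingertip 5 to 15 mm above the panel.
- round_top (a point): Top centre of the round key's cap: white disc of 28 mm diameter, standing 16 mm above the panel and 10 mm above its black 40 mm square base plate. It moves with the key.
- key_round (a joint): Travel of the round key, m: 0 up, 0.006 fully down; a spring pushes it up again (2 N at the start, 5 N at the bottom).
- square_top (a point): Top centre of the square key's cap: white, 26 mm square, otherwise like the round key. The two keys stand 64 mm apart, one behind the other, on the right part of the panel; either may be the rear one.
- key_square (a joint): Travel of the square key, m: 0 up, 0.006 fully down. To be left alone.
- station: Grey soldering station with its selector, fixed to the bench: a box 160 mm deep (x), 240 mm wide (y), its flat top panel 60 mm above the bench. Origin at the centre of its underside, axes as at the dial; the dial lies at x -2, y +45 mm.
- reel: Reel of solder, 54 mm across, 35 mm tall; loose bystander lying on the bench beside the station; origin at the centre of its underside.
- coil: Loose wire coil holder, 83 x 31 x 31 mm; loose bystander lying on the bench beside the station; origin at the centre of its underside.
- tape: Green and yellow pocket tape measure, 54 x 63 x 27 mm; loose bystander lying on the bench beside the station; origin at the centre of its underside.
- cutters: Side cutters with red sleeves, 154 x 48 x 14 mm; loose bystander lying on the bench beside the station; origin at the centre of its underside.

How it is judged:
On the way, in this order (a step that is already met when the one before it is completed fails the run):
1. the selector rests in position 6 (value of joint selector between 2.46799 and 2.76799 rad and velocity of joint selector between -0.1 and 0.1 rad/s), for 0.3 s.
2. the round key is pressed fully down (value of joint key_round above 0.0048 m), for 0.05 s.
At the end, for the whole second after the job is handed in: The selector rests in its position 6 (2.618 rad, within 0.15) and both keys are up (within 1 mm) (value of joint selector between 2.46799 and 2.76799 rad and value of joint each of key_round, key_square below 0.001 m); the robot touches nothing.
It fails at once if the selector is turned past position 6 (over 0.3 rad beyond) (value of joint selector above 2.91799 rad).
It fails at once if the round key is pressed before the selector has reached position 6 (value of joint key_round above 0.003 m and value of joint selector below 2.40855 rad).
It fails at once if the square key is pressed (over 2 mm) (value of joint key_square above 0.002 m).
It fails at once if the selector or station is pinched or pushed hard (over 30 N) (contact force between the fingers and station above 30 N).
It fails at once if a loose bystander is lifted or moved over 25 mm (distance of any of reel, coil, tape, cutters from where it was at the start of the episode above 0.025 m).
It also fails if it takes over 61 s, if anything falls off the work surface, if the arm or the gripper's body presses on something with over 40 N, if the wrist force passes 120 N, or if a joint passes its speed limit or range.

## Robot

A 6-joint arm with a two-finger parallel gripper is mounted at the origin on a cart in front of the work surface, level with it; the furniture and walls round the work are solid. World frame = base frame: x ahead of the robot, y to its left, z up, the work surface at z = 0. Lengths are in m, angles in rad, forces in N, time in s.
With the tool pointing down it reaches from about 0.375 to 0.9 m from the base axis. Payload 3.1 kg.
Tool frame: the origin (TCP) lies on the centre line of the jaws, within the pads' length; the fingertips stand 25 mm ahead of it and the grasp point (between the pads) lies 6 mm ahead of it (arm.tcp_to_tips is the distance from the TCP to the fingertips, in m); z points along the fingers, y is the line along which they close (so a half turn about z gives the same grasp; the last joint's range is limited). The gripper opens to 85 mm and grips with 20 to 120 N. Pads are 22 mm wide; open, the fingers measure 114 mm over their backs; the gripper's body (76 mm by 85 mm) begins 54 mm behind the grasp point. The pads swing forward as they close: fully open they stand 13 mm farther back than shut.
Start: joints at [1.161, 0.527, 1.433, -0, 1.181, -0.178], TCP at [0.143, 0.608, 0.256] pointing down, gripper open.
Joint ranges: [-3.08, 3.08], [-0.75, 2.2], [0.22, 2.44], [-1.43, 4.57], [0, 2.65], [-2.85, 2.85]. Speed limits (rad/s): [2.79, 2.79, 3.14, 3.14, 3.14, 3.14].

## Interface

Orientations are given as a unit quaternion [w, x, y, z].
In Python, from station import arm, cams gives the robot as it stands. Calls block until the motion is done:
- arm.move_ptp(position, orientation): joint-space move of the TCP to a pose.
- arm.movel(position, rot=None, speed=0.15, force_limit=None): straight line of the TCP; rot=None keeps the orientation; speed is the mean speed in m/s. With force_limit (N) it stops when the force on the tool has changed by that much, and returns True; else False.
- arm.movej(angles): joint-space move.
- arm.open_jaws() and arm.grasp(strength=None): open the fingers fully, or close them until they stop; strength is the grip in N (None keeps the last).
- arm.hold(seconds).
- arm.ik(position, orientation): joint angles nearest the present ones, or None.
- arm.get_state(): the state.
- cams.capture(name): name is "side" or "top"; returns the picture (400x640x3 uint8, red, green, blue); there is no depth.
- cams.get_calibration(name): a dict with "camera_matrix" (3x3 intrinsics, pixels), "rvec" (rotation vector, rad) and "tvec" (3), from world to camera coordinates, as OpenCV has them. Camera axes: x right, y down, z forward; pixel columns grow to the right and rows downward; lengths in m; the calibration is good to about 2 mm. A picture is of the moment at which its call begins. get_calibration takes no time and is no camera call.
A pose or a line that the arm cannot do raises arm.PlanningError and nothing moves.
- arm.finish_job(): hands the job in; it is judged then, once.
The state is a dict: "time": time; "joint_pos": joint angles; "dq": joint speeds; "tau": joint torques, N m; "tcp_pos": TCP position; "tcp_rot": TCP orientation; "ft_force": force on the tool from outside, world axes, zero at the start; "torque": the same for the moment, N m; "finger_gap": finger opening in m; "gripper_force": force on a finger pad.
Only numpy, scipy, OpenCV 4.12 (cv2) and the standard library are available. Lean on these libraries where they do the work, as an engineer would, in place of code of your own. Each camera call takes 0.05 s, during which the arm holds its last target. There are 200 camera calls.

## Working session

There is one attempt and no reset: what is moved stays moved. The work goes in short steps, each a Python script; the robot and the scene stay as the last script left them, time stands still between calls to the robot, and variables do not carry over. Pictures are saved under pics/ and viewed, at most 10 in all, crops included, and the job is handed in when it is done.

```bash
mkdir -p pics
python3 - <<'E'
from station import arm,cams
import cv2
for n in("top","side"):
    cv2.imwrite(f"pics/{n}0.png",cams.capture(n)[:,:,::-1]); c=cams.get_calibration(n); print(n,c)
s=arm.get_state();print(s["time"],s["tcp_rot"],s["finger_gap"],arm.tcp_to_tips)
E
```

```text
top {'camera_matrix': array([[398.09733338,   0.        , 314.05806917],
       [  0.        , 398.09733338, 196.81285194],
       [  0.        ,   0.        ,   1.        ]]), 'rvec': array([ 2.19543358, -2.13674625,  0.15877524]), 'tvec': array([-0.11027218,  0.56478107,  0.9721253 ])}
side {'camera_matrix': array([[488.48819332,   0.        , 314.03905939],
       [  0.        , 488.48819332, 192.22050878],
       [  0.        ,   0.        ,   1.        ]]), 'rvec': array([ 1.90531833, -0.56209925,  0.35310325]), 'tvec': array([-0.53852555,  0.18653236,  0.9884884 ])}
0.1 [-2.79846402e-04  1.15127340e-01  9.93350238e-01 -9.60555366e-04] 0.08524845082192595 0.025
```

View pics/top0.png

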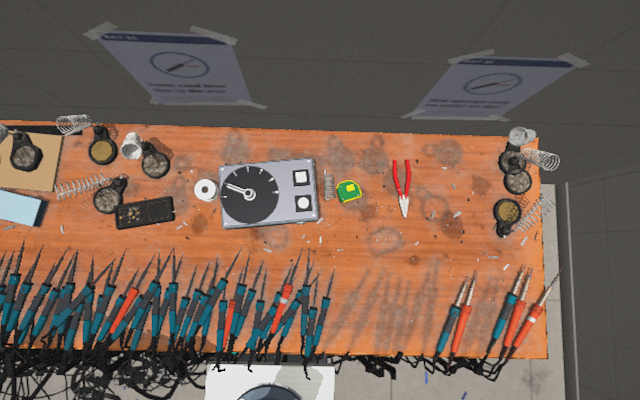

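View pics/side0.png

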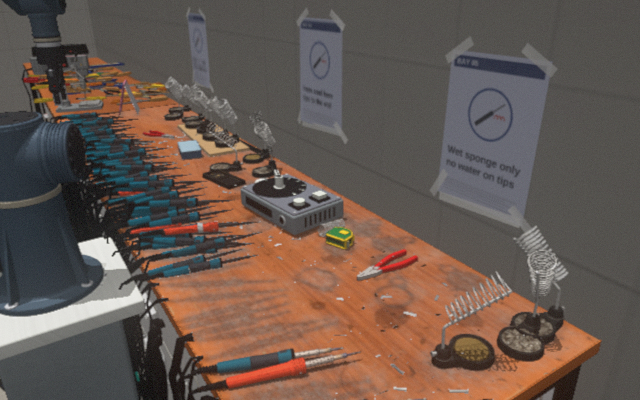

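The top view shows the station at about (268,192), the dial at about (250,194), the square key at (301,177) and the round key at (303,203). The pointer heads left towards about (228,187). Next I'll measure these by mask and ray.

```bash
cat > h.py <<'E'
import cv2,numpy as np
from station import arm,cams
def ray(n,px,z):
    c=cams.get_calibration(n);R=cv2.Rodrigues(c["rvec"])[0];o=-R.T@c["tvec"]
    d=(R.T@np.linalg.inv(c["camera_matrix"])@np.c_[np.reshape(px,(-1,2)),np.ones(np.size(px)//2)].T).T
    return o+d*((z-o[2])/d[:,2])[:,None]
def proj(n,P):
    c=cams.get_calibration(n);return cv2.projectPoints(np.float64(P).reshape(-1,1,3),c["rvec"],c["tvec"],c["camera_matrix"],None)[0].reshape(-1,2)
E
cat > m.py <<'E'
from h import *
im=np.mean([cams.capture("top") for _ in range(4)],0).astype(np.uint8)
g=cv2.cvtColor(im,cv2.COLOR_RGB2GRAY)
def blobs(m,x0,x1,y0,y1,amin):
    k=np.zeros_like(m);k[y0:y1,x0:x1]=m[y0:y1,x0:x1]
    return [c for c in cv2.findContours(k,cv2.RETR_EXTERNAL,cv2.CHAIN_APPROX_NONE)[0] if cv2.contourArea(c)>amin]
disc=max(blobs((g<75).astype(np.uint8),205,285,150,235,200),key=cv2.contourArea)
P=ray("top",cv2.convexHull(disc).reshape(-1,2),.06)[:,:2]
(cx,cy),r=cv2.minEnclosingCircle(P.astype(np.float32)); print("disc",cx,cy,r)
for c in blobs((g>200).astype(np.uint8),288,318,160,220,30):
    M=cv2.moments(c);p=[M["m10"]/M["m00"],M["m01"]/M["m00"]];print("key",p,ray("top",p,.076),cv2.contourArea(c))
body=max(blobs(((g>95)&(np.ptp(im.astype(int),axis=2)<45)).astype(np.uint8),208,325,150,235,200),key=cv2.contourArea)
b=cv2.minAreaRect(body);print("body",b,ray("top",cv2.boxPoints(b),.06)[:,:2].round(4).tolist())
# rectified view of the pointer's top, z=.091, 1mm=4px, up = +x world, left = +y
u=np.arange(400)
X,Y=np.meshgrid(cx+(200-u)/2500.,cy+(200-u)/2500.,indexing="ij")
q=proj("top",np.stack([X,Y,0*X+.091],-1).reshape(-1,3)).reshape(400,400,2).astype(np.float32)
o=cv2.remap(im,q[...,0],q[...,1],cv2.INTER_CUBIC)[:,:,::-1]
cv2.imwrite("pics/crop1.png",np.hstack([o,cv2.resize(im[150:235,205:325,::-1],(400,400),interpolation=cv2.INTER_CUBIC)]))
E
python3 m.py
```

```text
disc 0.5666536092758179 0.06552489846944809 0.07025806605815887
key [303.0936073059361, 202.35844748858446] [[ 0.54825671 -0.06789674  0.076     ]] 73.0
key [300.72916666666663, 176.46875] [[ 0.61183735 -0.06025612  0.076     ]] 80.0
body ((262.2119140625, 192.42095947265625), (67.25316619873047, 109.19194030761719), 86.90594482421875) [[0.6447, 0.1768], [0.668, -0.094], [0.5, -0.1072], [0.4785, 0.1581]]
```

View pics/crop1.png

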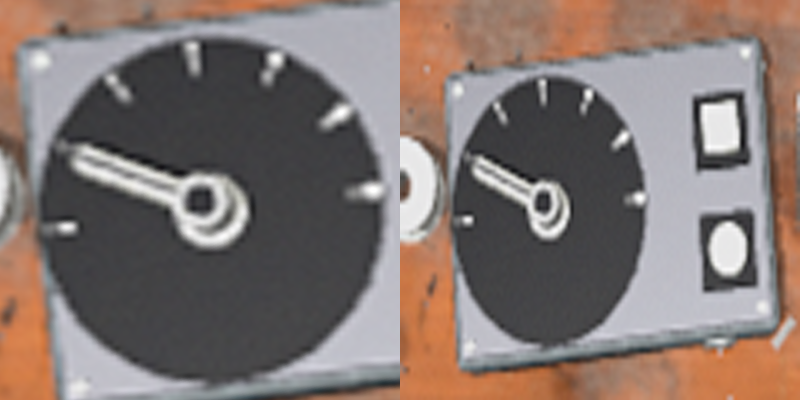

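The keys are 63.6 mm apart along their line (64 mm expected), which gives a yaw of about 0.12 rad. The disc radius is 70 mm, consistent with the marks. The left half of the crop shows marks 1 and 3–7, with the pointer covering mark 2, so it needs 4 clicks. The round key is the front one.

I'll close the jaws, come down behind the pointer and sweep along an arc to just short of position 6.

```bash
cat > push.py <<'E'
from h import *
D=np.array([.566,.065]);YAW=.121;Z=.072+arm.tcp_to_tips
def pose(al,z=Z,d=.017):
    a=al+YAW;c,s=np.cos(a),np.sin(a);th=a+np.pi/2
    return [*(D+np.array([[c,-s],[s,c]])@[.044,d]),z],[0,np.cos(th/2),np.sin(th/2),0]
def sweep(a0,a1):
    for al in np.linspace(a0,a1,int(abs(a1-a0)/.12)+2)[1:]:
        p,q=pose(al);hit=arm.movel(p,q,speed=.025,force_limit=15)
        s=arm.get_state();print(round(al,2),hit,s["ft_force"].round(1),round(s["time"],1))
        if hit: return False
    return True
def save(f):
    pics=[]
    for n,x,y in(("top",190,130),("side",220,140)):
        im=cams.capture(n)[y:y+110,x:x+140,::-1];pics.append(cv2.resize(im,None,fx=2.8,fy=2.8,interpolation=cv2.INTER_CUBIC))
    cv2.imwrite(f,np.hstack(pics))
E
python3 - <<'E'
from push import *
a0=np.pi/3+.24
arm.grasp(20)
arm.move_ptp(*pose(a0,Z+.1)); p,q=pose(a0)
print(arm.movel(p,q,speed=.06,force_limit=8),arm.get_state()["tcp_pos"],arm.get_state()["time"])
if sweep(a0,np.pi/3-.1): pass
save("pics/p1.png")
E
```

```text
False [0.55659287 0.11119231 0.09735322] 5.2
1.17 False [-0.5 -0.1 -0.4] 5.6
1.06 False [-0.7 -0.6 -0.7] 5.9
0.95 False [-3.2  1.6  0.7] 6.3
```

View pics/p1.png

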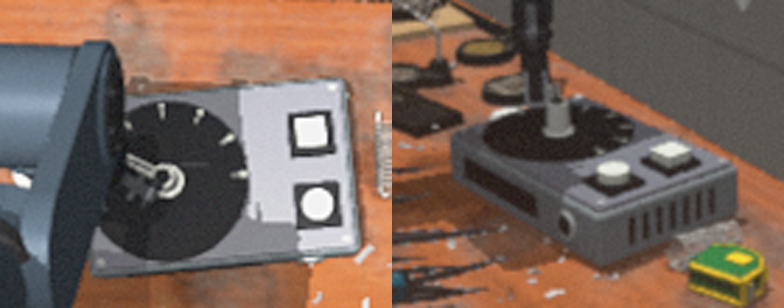

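The fingertip is on the pointer's flank: contact came near α≈1.0 as predicted, at about 3.6 N. I'll continue the sweep to 0.13 rad short of position 6.

Run:
```python
from push import *
ok=sweep(np.pi/3-.1,-np.pi/3+.13)
arm.hold(.4)
if ok:
    p,q=pose(-np.pi/3+.3); arm.movel(p,q,speed=.05); p[2]+=.1; arm.movel(p,q,speed=.1)
    arm.move_ptp([.50,-.12,.25],q)
save("pics/p2.png"); print(arm.get_state()["time"])
```

```text
0.83 False [-5.4  2.9  2. ] 6.8
0.71 False [-4.5  6.5  2.6] 7.1
0.6 False [-4.1  6.7  1.4] 7.5
0.48 False [-1.4  5.5 -0.8] 7.9
0.36 False [-2.9  6.9 -0.1] 8.2
0.25 False [-1.3  8.7  0.4] 8.6
0.13 False [ 0.5  7.3 -1.3] 9.0
0.02 False [ 0.5  4.8 -1.8] 9.3
-0.1 False [ 0.7  6.  -1.6] 9.7
-0.22 False [ 2.   7.3 -2.9] 10.1
-0.33 False [ 2.7  6.8 -3.1] 10.4
-0.45 False [ 2.7  4.2 -4.2] 10.8
-0.57 False [ 3.1  4.2 -3.3] 11.2
-0.68 False [ 4.7  4.6 -3.3] 11.5
-0.8 False [ 4.4  5.7 -3.9] 11.9
-0.92 False [ 4.8  3.5 -4.4] 12.3
15.0917
```

View pics/p2.png

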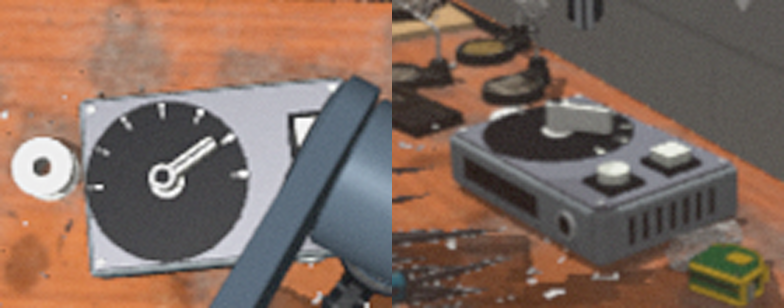

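The pointer now rests at mark 6: in the left half its tip at (212,143) points at the mark at (230,138), and mark 7 is clear at (240,173). Next I'll press the round key.

Run:
```python
from push import *
k=[.5483,-.0679]; th=YAW+np.pi/2; q=[0,np.cos(th/2),np.sin(th/2),0]; t=arm.tcp_to_tips
arm.move_ptp([*k,.15+t],q); arm.movel([*k,.082+t],q,speed=.08)
for z in(.0775,.075,.073,.0715,.0705,.0698,.069):
    hit=arm.movel([*k,z+t],q,speed=.015,force_limit=12);s=arm.get_state()
    print(z,hit,(s["tcp_pos"][2]-t).round(4),s["ft_force"].round(1),round(s["time"],1))
    if hit or s["ft_force"][2]>14: break
arm.hold(.2); print((arm.get_state()["tcp_pos"]).round(4),arm.get_state()["ft_force"].round(1))
```

```text
0.0775 False 0.0775 [0.2 0.4 0.1] 17.2
0.075 False 0.0752 [0.4 1.1 2.4] 17.5
0.073 False 0.0732 [-0.1  0.8  3.3] 17.8
0.0715 False 0.0716 [0.3 0.7 3.7] 18.0
0.0705 False 0.0706 [ 0.9 -0.3  4.2] 18.3
0.0698 False 0.0701 [0.4 0.3 5.3] 18.5
0.069 False 0.07 [-0.1  0.6 11.3] 18.8
[ 0.5486 -0.068   0.095 ] [-0.3  1.6 11.5]
```

The key reached its bottom stop: the tip was at 0.070 m and the force had risen from 5 to 11 N. Now I'll let it up, retreat and check.

Run:
```python
from push import *
s=arm.get_state();p=s["tcp_pos"].copy();p[2]=.18;arm.movel(p,speed=.06)
arm.move_ptp([.38,-.32,.28],s["tcp_rot"]);arm.hold(.3)
save("pics/p3.png");print(arm.get_state()["time"],arm.get_state()["ft_force"].round(1))
```

```text
22.1833 [-0.4  0.6 -0.5]
```

View pics/p3.png

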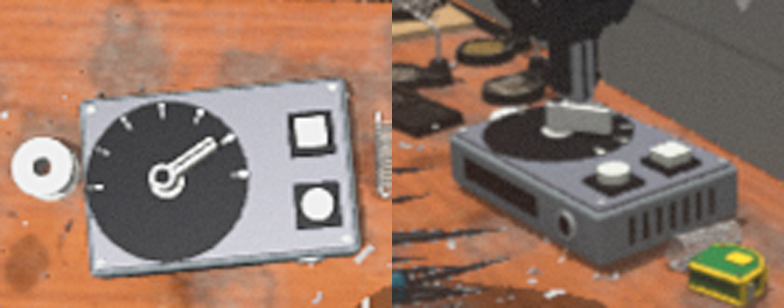

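The pointer is still at mark 6 (tip at (213,143)), both keys are up, and the arm is clear of everything.

```bash
python3 -c "
from station import arm
print(arm.finish_job())"
```

```text
the job is handed in; nothing more can be done
None
```

I pushed the selector four clicks from position 2 to position 6, pressed the round key to its stop and let it come up, and handed the job in at about 22 s; the square key and the loose things were not touched.

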